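# Close up the pans on the prep rail and clamp the stop

### The arm

A 7-joint arm with a two-finger parallel gripper is mounted at the origin on the work surface. World frame = base frame: x ahead of the robot, y to its left, z up, the work surface at z = 0. Lengths are in m, angles in rad, forces in N, time in s.
With the tool pointing down it reaches from about 0.4 to 0.875 m from the base axis. Payload 19.3 kg.
Tool frame: the origin (TCP) lies at the very end of the fingers, on their centre line; the grasp point (between the pads) lies 19 mm behind it; x points along the fingers, y is the direction in which the jaws open and shut, and the axes are right-handed (so a half turn about x gives the same grasp; the last joint's range is limited). The gripper opens to 85 mm and grips with 20 to 120 N. Pads are 22 mm wide; open, the fingers measure 114 mm over their backs; the gripper's body (76 mm by 85 mm) begins 54 mm behind the grasp point. The pads swing forward as they close: fully open they stand 13 mm farther back than shut.
Start: joints at [-1.265, 0.521, -0.036, 1.599, 0.021, 1.021, -0.113], TCP at [0.229, 0.581, 0.231] pointing down, gripper open.
Joint ranges: [-2.91, 2.91], [-0.3, 2.13], [-1.5, 1.42], [0.17, 2.43], [-1.26, 4.41], [0.16, 1.93], [-2.52, 2.52]. Speed limits (rad/s): [1.89, 1.89, 2.39, 2.39, 3.01, 3.01, 3.01].

### API

Orientations are given as a 3x3 rotation matrix whose columns are the frame's x, y, z axes.
In Python, from station import sensors, snapshot, arm gives the robot as it stands.
- The arm moves only by the shell command python3 -m creep 'ROWS'. ROWS is JSON, a list of rows, each a list of 3 entries, a list of its own where there are three numbers: the finger opening in cm, from 0 to 8.54, then the shift along the tool's x, y, z in cm, then the turn, a rotation vector about the tool's x, y, z in degrees. In form: [[gripper, [x, y, z], [rx, ry, rz]], ...]. A call has 1 to 12 rows; each row shifts and turns the commanded pose from where the row before left it, along the tool's axes as they then stand; what a row does not reach is not made up. A row lasts 1/12 s, in which the tool goes at most 41.7 mm and 7.16 degrees, less where a joint would pass 70% of its speed; a pose out of reach is approached as far as the arm can. A call is refused whole if a number of a shift passes 4.17 or a number of a turn 7.16, either way. A call with a gripper value outside its range is refused whole. The fingers move at their own pace and stop on an object; the grip force is fixed at half the most. Time passes only in rows, so rows that do not move let the fingers close. It gives the time, the measured TCP pose, the force and the opening at its end, in the units of the state.
- sensors.state(): the state, without advancing time (a new reading comes with each control period).
- snapshot(name): name is "scene" or "top"; returns a dict with "img" (400x640x3 uint8, red, green, blue), "fovy" (degrees; the focal length in pixels is half the picture's height over the tangent of half this angle, whatever the lens; pixels are square), "cx", "cy" (the principal point, pixels), "dist" ([k1, k2, p1, p2, k3] as OpenCV has them; the pictures are not rectified), "R" (3x3) and "t" (3): a world point X has camera coordinates R X + t. Camera axes: x right, y down, z forward; pixel columns grow to the right and rows downward; lengths in m; the calibration is good to about 2 mm. A picture is of the moment at which its call begins. There is no depth.
- arm.finish_job(): hands the job in, once; it reports no verdict.
The state is a dict: "time_s": time; "joint_positions": joint angles; "qd": joint speeds; "joint_efforts": joint torques, N m; "ee_pos": TCP position; "orientation": TCP orientation; "contact_force": force on the tool from outside, world axes, zero at the start; "ft_torque": the same for the moment, N m; "width": opening from 0.0 (shut) to 1.0 (fully open).
Only numpy, scipy, OpenCV 4.12 (cv2) and the standard library are available. Lean on these libraries where they do the work, as an engineer would, in place of code of your own. Each camera call takes 0.05 s, during which the arm holds its last target. There are 200 camera calls.

### The job

The two steel pans on the prep rail are sliding about. Free the green sliding stop by turning its red clamp knob, slide the stop gently up until both pans stand close together against the white end plate with no gaps left, then turn the knob tight again so that the stop is firmly clamped there. Leave the pans standing in the rail and do not disturb the other things.

Things in the scene. Friction and masses are not known exactly. Their poses are not given: they have to be found in the camera images.
- rail: Low steel tray 310 mm (x) by 620 mm (y), fixed, floor 12 mm above the table. Origin: centre, on the table; x points away from the robot, y along the rail to the end plate. On the robot's side a beam 44 mm wide, top 50 mm high, centre at x = -125 mm, carries the stop; on the far side a lip 42 mm high. The channel between is 198 mm wide.
- pan_a: Open steel pan 176 mm (x) by 108 mm (y) by 65 mm high, walls 4 mm, about 0.35 kg, loose in the rail's channel next to the end plate; origin: centre of its underside.
- pan_b: A second such pan, between pan_a and the stop.
- end_face (a point): Middle of the inner face of the white end plate (184 mm wide, 10 mm thick, top 72 mm above the table) that closes the channel at the rail's +y end; axes as the rail's. It stays where it is.
- stop (a joint): Travel of the sliding stop along the rail, m, growing towards the end plate; range -0.05 to 0.17. An aluminium block 52 x 60 mm, top 82 mm above the table, rides on the beam and carries a green paddle 196 mm wide (x), 10 mm thick, from 18 to 80 mm above the table, across the channel. Clamp free, it slides with about 3 N.
- stop_face (a point): Middle of the paddle's front face (the one that meets the pans, facing +y of the rail), 45 mm above the table; axes as the rail's.
- push_point (a point): On the paddle's rear face (facing -y of the rail), near the middle of its width, 70 mm above the table (10 mm below the paddle's top edge): the place to push. The space behind it is free for 60 mm or more.
- knob (a joint): Angle of the clamp knob, rad, growing clockwise seen from above (tightening); range -1.6 to 2.2, near 0 at the start. Its steep screw (2.5 mm per rad) presses the shoe on the beam. It turns with 0.25 N m when free, about 0.4 N m when firmly clamped, over some 0.4 rad from the bite. The beam is worn: where the pans are met the knob bites some 0.3 to 1.3 rad further on than at the start.
- knob_grip (a point): On the knob's axis, inside the red grip bar, 116 mm above the table; its x axis runs along the bar. The bar is 44 mm long, 14 mm thick and 42 mm high, from 90 to 132 mm above the table, on a black disc of 42 mm diameter, on top of the stop's block (82 mm).
- shoe: Brass clamp shoe under the stop's block, hidden from view, pressed down on the beam by the knob.
- sauce: Bystander: yellow bottle, 52 mm diameter, 150 mm high, standing in the rail behind the end plate; origin: underside.
- shaker: Bystander: steel jar, 44 mm diameter, 85 mm high, standing at the rail's -y end, behind the stop; origin: underside.
- frypan: Bystander: frying pan, 220 mm diameter, to the left; origin: underside.
- spoon: Bystander: steel spoon 260 mm long, to the right.
- ramekin: Bystander: white bowl, 80 mm diameter, at the right front.
- tub: Bystander: white tub, 100 mm diameter, 90 mm high, at the left front.
- plate: Bystander: black plate, 180 mm diameter, to the right.

How it is judged:
On the way, in this order (a step that is already met when the one before it is completed fails the run):
1. the clamp is freed: the shoe no longer presses on the beam (contact force between shoe and anything else below 2 N), for 0.2 s.
2. the stop is slid up until both pans are closed up against the end plate (less than 4 mm of gaps in all) (y of stop_face in the frame of end_face above -0.22 m), for 0.2 s.
3. the clamp is tightened: the shoe presses with more than 40 N (contact force between shoe and anything else above 40 N), for 0.2 s.
At the end, for the whole second after the job is handed in: Both pans stand flat in the rail between the stop and the end plate with less than 4 mm of gaps in all, the stop is at rest and its clamp presses with more than 40 N (y of stop_face in the frame of end_face above -0.22 m and contact force between shoe and anything else above 40 N and velocity of joint stop between -0.005 and 0.005 m/s and angle between each of pan_a, pan_b's own z axis and vertical below 0.05 rad and z of each of pan_a, pan_b in the frame of rail below 0.016 m and linear speed of each of pan_a, pan_b below 0.02 m/s); the robot touches nothing.
It fails at once if a pan is squeezed with more than 45 N (contact force between stop and pan_b above 45 N or contact force between stop and pan_a above 45 N).
It fails at once if a pan is tipped or lifted out of the rail (angle between any of pan_a, pan_b's own z axis and vertical above 0.35 rad or z of any of pan_a, pan_b in the frame of rail above 0.04 m).
It fails at once if a bystander is pushed away by more than 30 mm (distance of any of sauce, shaker, frypan, spoon, ramekin, tub, plate from where it was at the start of the episode above 0.03 m).
It also fails if it takes over 72 s, if anything falls off the work surface, if the arm or the gripper's body presses on something with over 40 N, if the wrist force passes 120 N, or if a joint passes its speed limit or range.

## Working session

There is one attempt and no reset: what is moved stays moved. The work goes in short steps, Python scripts to look and compute and a shell command to move; the robot and the scene stay as the last step left them, time stands still between calls to the robot, and variables do not carry over. Pictures are saved under pics/ and viewed, about 8 in all and at most 12, crops included, and the job is handed in when it is done.

```bash
mkdir -p pics; ls; python3 - <<'E'
from station import sensors, snapshot, arm
import cv2,numpy as np
np.set_printoptions(precision=4,suppress=True)
print(sensors.state())
for n in("scene","top"):
    s=snapshot(n); cv2.imwrite(f"pics/{n}0.png",s["img"][:,:,::-1]); print({k:v for k,v in s.items() if k!="img"})
E
```

```text
pics
{'time_s': 0.0, 'joint_positions': array([-1.2652,  0.522 , -0.0363,  1.6   ,  0.0212,  1.0211, -0.1128]), 'qd': array([ 0.0003, -0.0004, -0.0004, -0.0001, -0.0012,  0.0012, -0.0006]), 'joint_efforts': array([  0.0007, -92.7112,   1.9802, -36.9917,   0.0179,   0.0082,
         0.    ]), 'ee_pos': array([0.2293, 0.5811, 0.2307]), 'orientation': array([[-0.0004,  0.367 ,  0.9302],
       [-0.0011,  0.9302, -0.367 ],
       [-1.    , -0.0011,  0.0001]]), 'contact_force': array([1.182 , 0.3783, 0.0719]), 'ft_torque': array([ 0.0074,  0.0122, -0.0005]), 'width': 0.9965200297726968}
{'fovy': 48.10923954799627, 'cx': 317.1200074680631, 'cy': 199.57713338792237, 'dist': array([-0.1047,  0.    ,  0.    ,  0.    ,  0.    ]), 'R': array([[-0.5898,  0.8076,  0.0027],
       [ 0.5249,  0.3858, -0.7587],
       [-0.6138, -0.446 , -0.6514]]), 't': array([ 0.2811, -0.171 ,  1.6943])}
{'fovy': 45.72309120406507, 'cx': 320.97506464390733, 'cy': 202.21413259411912, 'dist': array([-0.0654,  0.    ,  0.    ,  0.    ,  0.    ]), 'R': array([[ 0.0247, -0.9997, -0.0011],
       [-0.9936, -0.0244, -0.1101],
       [ 0.11  ,  0.0038, -0.9939]]), 't': array([-0.0111,  0.4914,  1.5128])}
```

View pics/scene0.png

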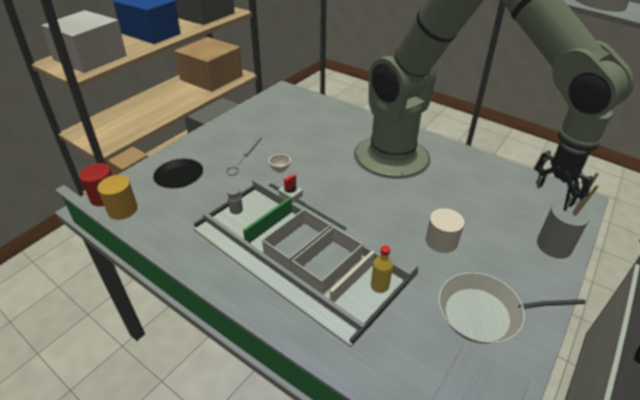

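View pics/top0.png

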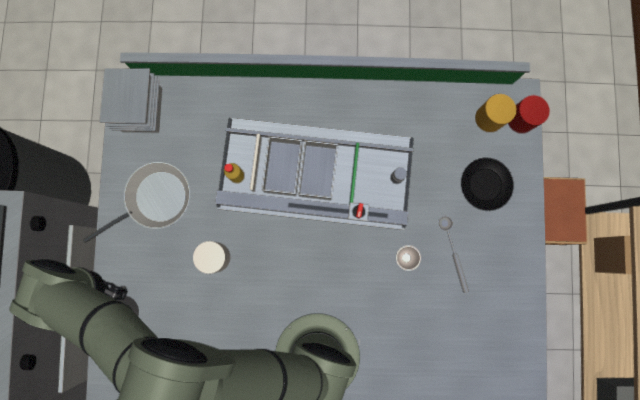

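The scene view shows the rail with the green stop, the red knob at about (291,183) and the bottle behind the end plate. In the top view the end plate is at about (256,163), the pans at (282,167) and (318,170), the paddle at x≈355 and the knob at (359,211).

```bash
cat > h.py <<'E'
from station import sensors, snapshot, arm
import cv2,numpy as np
np.set_printoptions(precision=4,suppress=True)
def ray(s,uv,z):
    f=s["img"].shape[0]/2/np.tan(np.radians(s["fovy"]/2)); K=np.array([[f,0,s["cx"]],[0,f,s["cy"]],[0,0,1]])
    n=cv2.undistortPoints(np.array(uv,float).reshape(-1,1,2),K,s["dist"])[:,0]
    d=np.c_[n,np.ones(len(n))]@s["R"]; c=-s["R"].T@s["t"]
    return (c+d*((z-c[2])/d[:,2])[:,None])
def pix(s,X):
    f=s["img"].shape[0]/2/np.tan(np.radians(s["fovy"]/2)); K=np.array([[f,0,s["cx"]],[0,f,s["cy"]],[0,0,1]])
    return cv2.projectPoints(np.array(X,float).reshape(-1,1,3),cv2.Rodrigues(s["R"])[0],s["t"],K,s["dist"])[0][:,0]
def mask(s,col,box):
    r,g,b=[s["img"][:,:,i].astype(int) for i in range(3)]
    m={"red":(r>90)&(r>2*g)&(r>2*b),"green":(g>60)&(g>1.6*r)&(g>1.25*b)}[col]
    x0,y0,x1,y1=box; M=np.zeros_like(m); M[y0:y1,x0:x1]=m[y0:y1,x0:x1]
    v,u=np.nonzero(M); return np.c_[u,v].astype(float)
def axis(P):
    c=P.mean(0); w,V=np.linalg.eigh(np.cov((P-c)[:,:2].T)); return c,np.sqrt(w),np.degrees(np.arctan2(V[1,1],V[0,1]))
E
python3 - <<'E'
from h import *
t=snapshot("top"); s=snapshot("scene")
kr=mask(t,"red",(345,198,375,222)); gr=mask(t,"green",(340,135,370,215))
print("knob px",kr.mean(0),len(kr),axis(ray(t,kr,.132)))
print("scene red",[ (p.mean(0),len(p),ray(s,p,.115).mean(0)) for p in [mask(s,"red",(275,165,305,200))]])
P=ray(t,gr,.08);print("paddle",axis(P),len(gr),P.min(0),P.max(0))
# rail long edges / corners near edge at z=.05 and far
for uv,z in [((218,207),.05),((406,226),.05),((231,119),.042),((411,138),.042),((258,135),.072),((251,192),.072)]: print(uv,ray(t,[uv],z)[0])
a=t["img"][100:250,200:430,::-1]; cv2.imwrite("pics/t1.png",cv2.resize(a,None,fx=3.4,fy=3.4,interpolation=cv2.INTER_CUBIC))
a=s["img"][150:310,180:430,::-1]; cv2.imwrite("pics/s1.png",cv2.resize(a,None,fx=3.2,fy=3.2,interpolation=cv2.INTER_CUBIC))
E
```

```text
knob px [359.4167 209.6333] 60 (array([ 0.4602, -0.116 ,  0.132 ]), array([0.005 , 0.0112]), np.float64(168.21110938860815))
scene red [(array([288.8667, 178.7556]), 45, array([ 0.4586, -0.1223,  0.115 ]))]
paddle (array([ 0.5837, -0.1008,  0.08  ]), array([0.0024, 0.0558]), np.float64(174.89745410415958)) 152 [ 0.4917 -0.1125  0.08  ] [ 0.6781 -0.0899  0.08  ]
(218, 207) [0.4654 0.3304 0.05  ]
(406, 226) [ 0.4194 -0.2719  0.05  ]
(231, 119) [0.7583 0.304  0.042 ]
(411, 138) [ 0.7086 -0.2886  0.042 ]
(258, 135) [0.6986 0.2083 0.072 ]
(251, 192) [0.5136 0.2229 0.072 ]
```

View pics/t1.png

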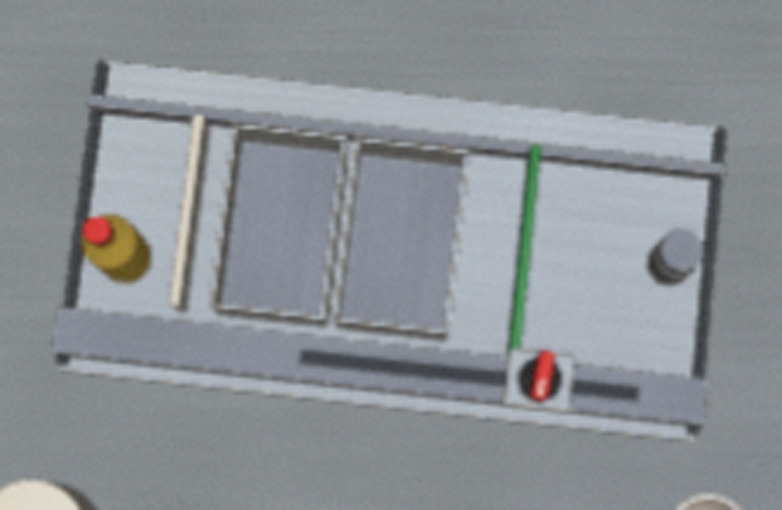

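The top crop shows the knob bar at about (543,375), its block centred near (540,378), the paddle's front edge running (530,147) to (512,348) and the end plate's inner edge (205,118) to (183,305). These are crop pixels, scale 3.4.

```bash
python3 - <<'E'
from h import *
t=snapshot("top")
C=lambda *uv:np.array(uv)/3.4+[200-.35,100-.35]
a=np.radians(-4.8); ex=np.array([np.cos(a),np.sin(a)]); ey=np.array([-ex[1],ex[0]])
blk=ray(t,[C(510,350),C(575,353),C(570,408),C(505,403)],.082); print("block",blk,blk.mean(0))
print("beam near edge",ray(t,[C(60,355),C(703,425)],.05))
pl=ray(t,[C(205,118),C(183,305)],.072); pd=ray(t,[C(530,147),C(512,348)],.08)
print(pl,pd,"dist",(pl@np.r_[ey,0]).mean()-(pd@np.r_[ey,0]).mean())
print("cam",-t["R"].T@t["t"])
print("bar top ends", ray(t,[C(546,352),C(542,395)],.132))
E
```

```text
block [[ 0.4864 -0.089   0.082 ]
 [ 0.4851 -0.1489  0.082 ]
 [ 0.4343 -0.145   0.082 ]
 [ 0.4374 -0.0853  0.082 ]] [ 0.4608 -0.1171  0.082 ]
beam near edge [[ 0.4748  0.3332  0.05  ]
 [ 0.4237 -0.2732  0.05  ]]
[[0.7008 0.2021 0.072 ]
 [0.5222 0.2154 0.072 ]] [[ 0.6782 -0.1045  0.08  ]
 [ 0.4885 -0.0909  0.08  ]] dist 0.30774115213345127
cam [ 0.322  -0.0049  1.5577]
bar top ends [[ 0.4799 -0.1182  0.132 ]
 [ 0.4414 -0.1153  0.132 ]]
```

View pics/s1.png

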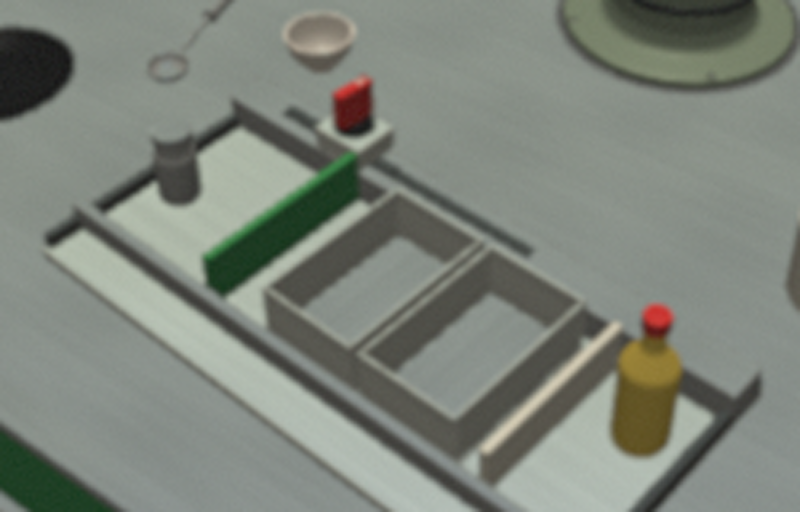

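The scene crop agrees: the bar points roughly along rail x, there is a small gap between the pans and a larger one at each end. The knob is at about (0.461, -0.1175) and the travel about 92 mm. I'll move above the knob.

```bash
python3 -m creep '[[8.5,[0,-1.5,3.6],[0,0,0]],[8.5,[0,-1.5,3.6],[0,0,0]],[8.5,[0,-1.5,3.6],[0,0,0]],[8.5,[0,-1.5,3.6],[0,0,0]],[8.5,[0,-1.5,3.6],[0,0,0]],[8.5,[0,-1.5,3.6],[0,0,0]],[8.5,[0,-1.5,3.6],[0,0,0]],[8.5,[0,-1.5,3.6],[0,0,0]],[8.5,[0,-1.5,3.6],[0,0,0]],[8.5,[0,-1.5,3.6],[0,0,0]]]'
python3 -m creep '[[8.5,[0,-3.8,1],[0,0,0]],[8.5,[0,-3.8,1],[0,0,0]],[8.5,[0,-3.8,1],[0,0,0]],[8.5,[0,-3.8,1],[0,0,0]],[8.5,[0,-3.8,1],[0,0,0]],[8.5,[0,-3.8,1],[0,0,0]],[8.5,[0,-3.8,1],[0,0,0]],[8.5,[0,-3.8,1],[0,0,0]],[8.5,[0,-3.8,1],[0,0,0]],[8.5,[0,-3.8,1],[0,0,0]],[8.5,[0,-3.5,1.2],[0,0,0]]]'
python3 -c "
from h import *
print(sensors.state())"
```

```text
time_s: 1.08
ee_pos: [0.5103, 0.3081, 0.2314]
orientation: [[0.0, 0.367, 0.93], [0.0, 0.93, -0.367], [-1.0, 0.0, 0.0]]
contact_force: [-0.2, 0.3, -0.1]
width: 0.993
time_s: 2.0
ee_pos: [0.4602, -0.1195, 0.2316]
orientation: [[0.0, 0.367, 0.93], [-0.0, 0.93, -0.367], [-1.0, 0.0, 0.0]]
contact_force: [1.2, 0.1, 0.3]
width: 0.994
{'time_s': 2.0, 'joint_positions': array([-0.0126,  0.2868,  0.1743,  1.9885, -0.0642,  0.8711,  1.3908]), 'qd': array([ 0.7819,  0.1428,  0.2048, -0.1874, -0.1012,  0.0506,  1.0334]), 'joint_efforts': array([ -9.5191, -67.5441,   2.603 , -29.6707,   0.4247,  -0.0422,
        -3.3316]), 'ee_pos': array([ 0.4602, -0.1195,  0.2316]), 'orientation': array([[ 0.0003,  0.3673,  0.9301],
       [-0.0001,  0.9301, -0.3673],
       [-1.    ,  0.0001,  0.0003]]), 'contact_force': array([1.2388, 0.1315, 0.2968]), 'ft_torque': array([-0.0229, -0.0584,  0.0063]), 'width': 0.9939328431859195}
```

```bash
python3 -m creep '[[8.5,[0,0,0],[-5.5,0,0]],[8.5,[0,0,0],[-5.5,0,0]],[8.5,[0,0,0],[-5.5,0,0]],[8.5,[2,0,0],[0,0,0]],[8.5,[2,0,0],[0,0,0]],[8.5,[2,0,0],[0,0,0]],[8.5,[0,0,0],[0,0,0]],[8.5,[0,0,0],[0,0,0]]]'
python3 -c "
from h import *
t=snapshot('top');s=snapshot('scene')
a=cv2.resize(t['img'][150:250,290:430,::-1],None,fx=5,fy=5,interpolation=2)
b=cv2.resize(s['img'][120:220,220:360,::-1],None,fx=5,fy=5,interpolation=2)
cv2.imwrite('pics/a2.png',np.hstack([a[:,::1],b])[:, :]) if 0 else cv2.imwrite('pics/a2.png',cv2.resize(np.vstack([a,b]),(420,600)))
print(sensors.state()['ee_pos'],sensors.state()['joint_positions'][6])"
```

```text
time_s: 2.67
ee_pos: [0.4607, -0.1174, 0.1712]
orientation: [[-0.002, 0.088, 0.996], [0.0, 0.996, -0.088], [-1.0, -0.0, -0.002]]
contact_force: [0.1, 0.2, 0.8]
width: 1.0
[ 0.4615 -0.1176  0.1723] 1.6651758827117011
```

View pics/a2.png

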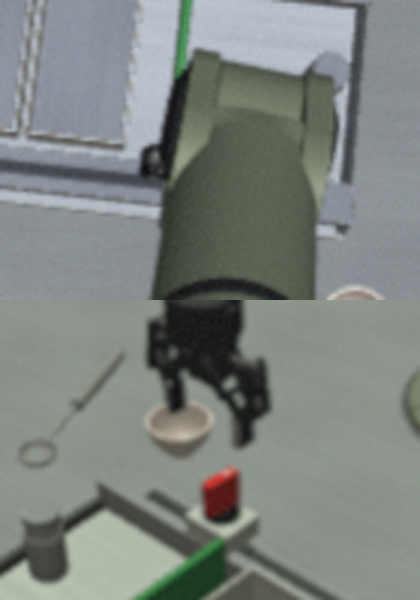

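The top view is now blocked by the arm. In the scene view the open fingers (175,395 and 240,440) stand above the red bar (220,490), straddling it. I'll descend and close.

```bash
python3 -m creep '[[8.5,[2,0,0],[0,0,0]],[8.5,[2,0,0],[0,0,0]],[8.5,[2,0,0],[0,0,0]],[8.5,[1.4,0,0],[0,0,0]],[8.5,[0,0,0],[0,0,0]]]'
python3 -m creep '[[4,[0,0,0],[0,0,0]],[4,[0,0,0],[0,0,0]],[3,[0,0,0],[0,0,0]],[2.2,[0,0,0],[0,0,0]],[1.8,[0,0,0],[0,0,0]],[1.4,[0,0,0],[0,0,0]],[0.8,[0,0,0],[0,0,0]],[0,[0,0,0],[0,0,0]],[0,[0,0,0],[0,0,0]],[0,[0,0,0],[0,0,0]]]'
```

```text
time_s: 3.18
ee_pos: [0.4607, -0.1173, 0.0963]
orientation: [[-0.002, 0.088, 0.996], [0.0, 0.996, -0.088], [-1.0, 0.0, -0.002]]
contact_force: [-1.0, 0.1, -0.6]
width: 0.997
time_s: 4.02
ee_pos: [0.463, -0.1099, 0.0998]
orientation: [[0.003, 0.081, 0.997], [0.008, 0.997, -0.081], [-1.0, 0.008, 0.002]]
contact_force: [-8.0, 57.7, 51.0]
width: 0.154
```

The bar is gripped but loaded, so I'll relieve the offset.

```bash
python3 -m creep '[[0,[-0.2,0.35,0],[0,0,0]],[0,[-0.15,0.35,0],[0,0,0]],[0,[0,0,0],[0,0,0]],[0,[0,0,0],[0,0,0]]]'
python3 -c "
from h import *
print(sensors.state())"
```

```text
time_s: 4.35
ee_pos: [0.4627, -0.1083, 0.1008]
orientation: [[0.001, 0.085, 0.996], [0.002, 0.996, -0.085], [-1.0, 0.002, 0.001]]
contact_force: [9.8, 13.5, -27.9]
width: 0.152
{'time_s': 4.35, 'joint_positions': array([ 0.0436,  0.4957,  0.0816,  2.1002, -0.078 ,  0.5472,  1.6674]), 'qd': array([ 0.0032,  0.0017, -0.0025, -0.0001, -0.0038,  0.0025,  0.0037]), 'joint_efforts': array([  6.8124, -86.0726,  12.4675, -22.6529,   2.4781,   2.3923,
        -0.1389]), 'ee_pos': array([ 0.4627, -0.1083,  0.1008]), 'orientation': array([[ 0.0014,  0.0853,  0.9964],
       [ 0.0016,  0.9964, -0.0853],
       [-1.    ,  0.0018,  0.0013]]), 'contact_force': array([  9.812 ,  13.483 , -27.8615]), 'ft_torque': array([ 2.9462, -2.14  ,  0.1306]), 'width': 0.1523501475533185}
```

```bash
python3 -m creep '[[0,[0.12,0.2,0],[0,0,0]],[0,[0,0,0],[0,0,0]],[0,[0,0,0],[0,0,0]]]'
python3 -m creep '[[0,[0,0,0],[-4,0,0]],[0,[0,0,0],[-4,0,0]],[0,[0,0,0],[-4,0,0]],[0,[0,0,0],[-4,0,0]],[0,[0,0,0],[-4,0,0]],[0,[0,0,0],[0,0,0]],[0,[0,0,0],[0,0,0]]]'
python3 -c "
from h import *
print(sensors.state())"
```

```text
time_s: 4.6
ee_pos: [0.4628, -0.1081, 0.1005]
orientation: [[0.002, 0.087, 0.996], [0.0, 0.996, -0.087], [-1.0, 0.0, 0.002]]
contact_force: [2.9, 4.6, 3.5]
width: 0.154
time_s: 5.18
ee_pos: [0.4627, -0.1082, 0.1003]
orientation: [[0.002, -0.259, 0.966], [0.0, 0.966, 0.259], [-1.0, -0.0, 0.002]]
contact_force: [3.4, 4.6, 1.1]
width: 0.15
{'time_s': 5.1833, 'joint_positions': array([ 0.1159,  0.4932, -0.0137,  2.0975,  0.0116,  0.5491,  1.9269]), 'qd': array([-0.0057, -0.0014,  0.0071, -0.0017, -0.0042,  0.0003, -0.0121]), 'joint_efforts': array([  3.1833, -74.8395,   4.953 , -20.8365,   0.7114,   0.8782,
         0.1197]), 'ee_pos': array([ 0.4627, -0.1082,  0.1003]), 'orientation': array([[ 0.0019, -0.2592,  0.9658],
       [ 0.0003,  0.9658,  0.2592],
       [-1.    , -0.0002,  0.002 ]]), 'contact_force': array([3.3738, 4.5697, 1.0826]), 'ft_torque': array([ 1.078 , -0.6656,  0.2984]), 'width': 0.15048185268680578}
```

```bash
python3 -m creep '[[0,[0,0,0],[-4,0,0]],[0,[0,0,0],[-4,0,0]],[0,[0,0,0],[-4,0,0]],[0,[0,0,0],[-4,0,0]],[0,[0,0,0],[-4,0,0]],[0,[0,0,0],[0,0,0]],[0,[0,0,0],[0,0,0]],[0,[0,0,0],[0,0,0]],[0,[0,0,0],[0,0,0]]]'
python3 -c "
from h import *
s=sensors.state();print(s['joint_positions'],s['contact_force'],s['ft_torque'])"
```

```text
time_s: 5.93
ee_pos: [0.4626, -0.1086, 0.1001]
orientation: [[0.002, -0.572, 0.821], [-0.0, 0.821, 0.572], [-1.0, -0.001, 0.001]]
contact_force: [4.0, 0.7, 7.8]
width: 0.152
[ 0.1892  0.4939 -0.108   2.0937  0.0973  0.5569  2.1907] [3.9578 0.6549 7.7544] [ 0.3908 -1.0085  0.2024]
```

```bash
python3 -m creep '[[0,[0,0.385,0.32],[0,0,0]],[0,[0,0.385,0.32],[0,0,0]],[0,[0,0.385,0.32],[0,0,0]],[0,[0,0.385,0.32],[0,0,0]],[0,[0,0.385,0.32],[0,0,0]],[0,[0,0.385,0.32],[0,0,0]],[0,[0,0.385,0.32],[0,0,0]],[0,[0,0.385,0.32],[0,0,0]],[0,[0,0.385,0.32],[0,0,0]],[0,[0,0.385,0.32],[0,0,0]],[0,[0,0,0],[0,0,0]],[0,[0,0,0],[0,0,0]]]'
python3 -c "
from h import *
s=sensors.state();print(s['joint_positions'],s['contact_force'],s['ft_torque'],s['ee_pos'])
t=snapshot('top');cv2.imwrite('pics/t3.png',cv2.resize(t['img'][100:250,200:430,::-1],None,fx=3.4,fy=3.4,interpolation=2))"
```

```text
time_s: 6.93
ee_pos: [0.4669, -0.0584, 0.1001]
orientation: [[0.002, -0.572, 0.82], [-0.0, 0.82, 0.572], [-1.0, -0.001, 0.001]]
contact_force: [3.8, 1.5, 6.8]
width: 0.153
[ 0.0801  0.4885 -0.1054  2.1054  0.0951  0.5503  2.0856] [3.8469 1.5163 6.8207] [ 0.5588 -1.0503  0.1957] [ 0.4669 -0.0584  0.1001]
```

View pics/t3.png

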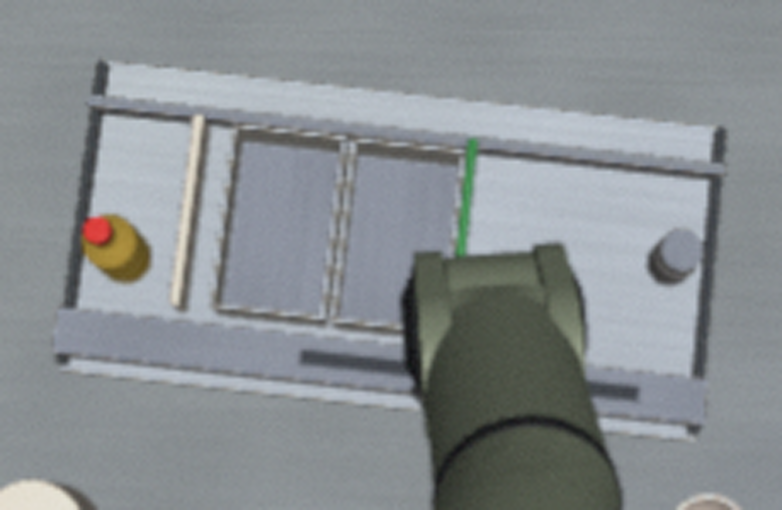

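The stop slides freely: the paddle is now at crop x≈470, against pan_b. I'll go on more slowly.

```bash
python3 -m creep '[[0,[0,0.23,0.19],[0,0,0]],[0,[0,0.23,0.19],[0,0,0]],[0,[0,0.23,0.19],[0,0,0]],[0,[0,0.23,0.19],[0,0,0]],[0,[0,0.23,0.19],[0,0,0]],[0,[0,0.23,0.19],[0,0,0]],[0,[0,0.23,0.19],[0,0,0]],[0,[0,0.23,0.19],[0,0,0]],[0,[0,0.23,0.19],[0,0,0]],[0,[0,0,0],[0,0,0]],[0,[0,0,0],[0,0,0]]]'
python3 -c "
from h import *
s=sensors.state();print(s['contact_force'],s['ft_torque'],s['ee_pos'])
t=snapshot('top');cv2.imwrite('pics/t4.png',cv2.resize(t['img'][120:220,200:360,::-1],None,fx=5,fy=5,interpolation=2))"
```

```text
time_s: 7.9
ee_pos: [0.4691, -0.0325, 0.1002]
orientation: [[0.002, -0.571, 0.821], [-0.001, 0.821, 0.571], [-1.0, -0.002, 0.001]]
contact_force: [5.7, -2.8, 5.6]
width: 0.152
[ 5.695  -2.8353  5.6144] [-0.5277 -1.2286  0.1872] [ 0.4691 -0.0325  0.1002]
```

View pics/t4.png

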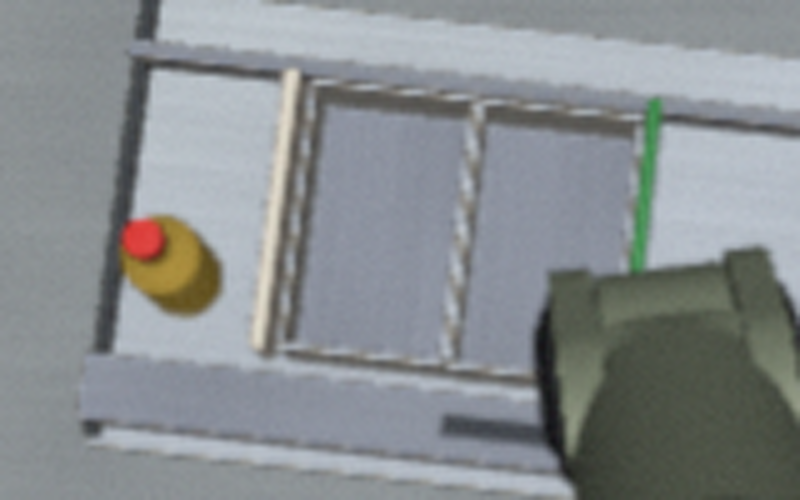

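The pans are closed up on the stop, with a thin gap (about 5–8 mm) left between pan_a and the end plate (x≈300). I'll take small steps and watch the force.

```bash
python3 -m creep '[[0,[0,0.08,0.065],[0,0,0]],[0,[0,0.08,0.065],[0,0,0]],[0,[0,0.08,0.065],[0,0,0]],[0,[0,0.08,0.065],[0,0,0]],[0,[0,0,0],[0,0,0]]]'
python3 -m creep '[[0,[0,0.08,0.065],[0,0,0]],[0,[0,0.08,0.065],[0,0,0]],[0,[0,0,0],[0,0,0]]]'
```

```text
time_s: 8.37
ee_pos: [0.4694, -0.0288, 0.1002]
orientation: [[0.002, -0.571, 0.821], [-0.001, 0.821, 0.571], [-1.0, -0.002, 0.001]]
contact_force: [6.1, -5.8, 6.1]
width: 0.152
time_s: 8.62
ee_pos: [0.4696, -0.0267, 0.1001]
orientation: [[0.002, -0.571, 0.821], [-0.001, 0.821, 0.571], [-1.0, -0.002, 0.001]]
contact_force: [6.1, -6.5, 5.6]
width: 0.149
```

```bash
python3 -m creep '[[0,[0,0.08,0.065],[0,0,0]],[0,[0,0.08,0.065],[0,0,0]],[0,[0,0,0],[0,0,0]]]'
python3 -m creep '[[0,[0,0.08,0.065],[0,0,0]],[0,[0,0,0],[0,0,0]]]'
python3 -m creep '[[0,[0,0.08,0.065],[0,0,0]],[0,[0,0,0],[0,0,0]]]'
```

```text
time_s: 8.87
ee_pos: [0.4697, -0.0247, 0.1002]
orientation: [[0.002, -0.571, 0.821], [-0.001, 0.821, 0.571], [-1.0, -0.002, 0.001]]
contact_force: [6.8, -7.4, 4.3]
width: 0.154
time_s: 9.03
ee_pos: [0.4698, -0.0237, 0.1002]
orientation: [[0.002, -0.571, 0.821], [-0.001, 0.821, 0.571], [-1.0, -0.002, 0.001]]
contact_force: [6.2, -5.9, 4.8]
width: 0.15
time_s: 9.2
ee_pos: [0.4698, -0.0236, 0.1002]
orientation: [[0.002, -0.57, 0.821], [-0.002, 0.821, 0.57], [-1.0, -0.003, 0.0]]
contact_force: [6.0, -12.5, 4.6]
width: 0.153
```

The stop stalls at TCP y = -0.0236 and the force rises to 12.5 N, so the pans are closed up. Now I'll tighten, watching the torque.

```bash
python3 -m creep '[[0,[0,0.04,0.03],[0,0,0]],[0,[0,0,0],[0,0,0]],[0,[0,0,0],[0,0,0]]]'
python3 -c "
from h import *
s=sensors.state();print(s['contact_force'],s['ft_torque'],s['joint_efforts'][6])"
python3 -m creep '[[0,[0,0,0],[5,0,0]],[0,[0,0,0],[5,0,0]],[0,[0,0,0],[5,0,0]],[0,[0,0,0],[5,0,0]],[0,[0,0,0],[5,0,0]],[0,[0,0,0],[5,0,0]],[0,[0,0,0],[5,0,0]],[0,[0,0,0],[5,0,0]]]'
python3 -c "
from h import *
s=sensors.state();print(s['contact_force'],s['ft_torque'],s['joint_efforts'][6],s['joint_positions'][6])"
python3 -m creep '[[0,[0,0,0],[5,0,0]],[0,[0,0,0],[5,0,0]],[0,[0,0,0],[5,0,0]]]'
python3 -c "
from h import *
s=sensors.state();print(s['contact_force'],s['ft_torque'],s['joint_efforts'][6])"
```

```text
time_s: 9.45
ee_pos: [0.4698, -0.0235, 0.1002]
orientation: [[0.002, -0.57, 0.822], [-0.003, 0.822, 0.57], [-1.0, -0.003, 0.0]]
contact_force: [6.6, -16.7, 6.1]
width: 0.151
[  6.6302 -16.6984   6.0969] [-3.4385 -1.5274  0.2666] -0.24956390261650085
time_s: 10.12
ee_pos: [0.4698, -0.0233, 0.1002]
orientation: [[0.002, 0.096, 0.995], [-0.002, 0.995, -0.096], [-1.0, -0.002, 0.002]]
contact_force: [5.2, -13.9, 3.6]
width: 0.153
[  5.2449 -13.9016   3.5932] [-3.1292 -1.3071  0.21  ] 2.3201099038124084 1.47576361296549
time_s: 10.37
ee_pos: [0.4698, -0.0232, 0.1002]
orientation: [[0.002, 0.35, 0.937], [-0.002, 0.937, -0.35], [-1.0, -0.001, 0.003]]
contact_force: [6.6, -14.0, 3.2]
width: 0.149
[  6.6142 -13.9997   3.219 ] [-3.0995 -1.3297  0.2373] 2.2984106093645096
```

```bash
cat > q.py <<'E'
from h import *
s=sensors.state();print(s['contact_force'],s['ft_torque'],s['joint_efforts'][6],s['joint_positions'][6])
E
for i in 1; do
python3 -m creep '[[0,[0,0,0],[5,0,0]],[0,[0,0,0],[5,0,0]],[0,[0,0,0],[5,0,0]]]' |grep orien; python3 q.py
python3 -m creep '[[0,[0,0,0],[5,0,0]],[0,[0,0,0],[5,0,0]],[0,[0,0,0],[5,0,0]]]'|grep orien; python3 q.py
python3 -m creep '[[0,[0,0,0],[5,0,0]],[0,[0,0,0],[5,0,0]]]'; python3 q.py
done
```

```text
orientation: [[0.002, 0.581, 0.814], [-0.002, 0.814, -0.581], [-1.0, -0.0, 0.003]]
[  6.3143 -14.5233   2.4478] [-3.0434 -1.4599  0.2497] 2.2776905447244644 1.0875194945878062
orientation: [[0.003, 0.771, 0.636], [-0.002, 0.636, -0.771], [-1.0, 0.001, 0.003]]
[  5.3074 -12.1019   4.4023] [-2.9378 -1.3638  0.321 ] 2.211032956838608 0.8955034172556801
time_s: 11.03
ee_pos: [0.4701, -0.0231, 0.1003]
orientation: [[0.003, 0.87, 0.493], [-0.002, 0.493, -0.87], [-1.0, 0.001, 0.003]]
contact_force: [6.3, -12.7, 6.1]
width: 0.153
[  6.2856 -12.7079   6.1437] [-2.9475 -1.3123  0.3831] 2.141524627804756 0.7681344124373214
```

```bash
python3 -m creep '[[0,[0,0,0],[3,0,0]],[0,[0,0,0],[3,0,0]]]'|grep orien; python3 q.py
python3 -m creep '[[0,[0,0,0],[3,0,0]],[0,[0,0,0],[0,0,0]],[0,[0,0,0],[0,0,0]]]'|grep orien; python3 q.py
```

```text
orientation: [[0.003, 0.916, 0.401], [-0.002, 0.401, -0.916], [-1.0, 0.002, 0.003]]
[  4.7556 -12.3267   6.8616] [-2.9176 -1.2988  0.3509] 0.8773567155003548 0.6930047636622945
orientation: [[0.003, 0.935, 0.354], [-0.002, 0.354, -0.935], [-1.0, 0.002, 0.003]]
[  5.6697 -12.7685   7.2352] [-2.8163 -1.2554 -0.1215] -0.213465029373765 0.6564385989329404
```

```bash
python3 -m creep '[[0,[0,0,0],[4,0,0]],[0,[0,0,0],[4,0,0]]]'|grep orien; python3 q.py
python3 -m creep '[[0,[0,0,0],[3,0,0]]]'|grep orien; python3 q.py
```

```text
orientation: [[0.003, 0.976, 0.218], [-0.002, 0.218, -0.976], [-1.0, 0.003, 0.003]]
[  6.8319 -12.6131   8.7316] [-2.7721 -1.2854  0.4431] 1.9609212130308151 0.5535564543482374
orientation: [[0.003, 0.986, 0.166], [-0.002, 0.166, -0.986], [-1.0, 0.003, 0.003]]
[  5.0916 -12.7638   7.5864] [-2.918  -1.2506  0.4943] 0.5982984602451324 0.5149115019038575
```

Torque is up to 0.49 N m, so it should be clamped. I'll test it with a light backward pull, which also relieves the push.

```bash
python3 -m creep '[[0,[0,-0.05,0.2],[0,0,0]],[0,[0,0,0],[0,0,0]],[0,[0,0,0],[0,0,0]]]'
python3 -m creep '[[0,[0,-0.05,0.2],[0,0,0]],[0,[0,0,0],[0,0,0]],[0,[0,0,0],[0,0,0]]]'; python3 q.py
```

```text
time_s: 11.95
ee_pos: [0.4703, -0.0234, 0.1005]
orientation: [[0.003, 0.985, 0.171], [-0.0, 0.171, -0.985], [-1.0, 0.003, 0.001]]
contact_force: [6.8, 0.1, 9.7]
width: 0.15
time_s: 12.2
ee_pos: [0.4702, -0.0238, 0.1004]
orientation: [[0.003, 0.985, 0.172], [0.002, 0.172, -0.985], [-1.0, 0.003, -0.001]]
contact_force: [7.8, 10.1, 9.7]
width: 0.152
[ 7.7597 10.0597  9.6821] [ 2.4257 -1.5953 -0.0062] 0.04445988102816045 0.5254762117505015
```

```bash
python3 -m creep '[[0,[0,0.04,-0.15],[0,0,0]],[0,[0,0,0],[0,0,0]],[2.5,[0,0,0],[0,0,0]],[3.5,[0,0,0],[0,0,0]],[4.5,[0,0,0],[0,0,0]],[5,[0,0,0],[0,0,0]],[5,[0,0,0],[0,0,0]]]'
python3 -m creep '[[5,[-1,0,0],[0,0,0]],[5,[-2,0,0],[0,0,0]],[5,[-3,0,0],[0,0,0]],[5,[-3,0,0],[0,0,0]],[5,[-3,0,0],[0,0,0]],[5,[0,0,3],[0,0,0]],[5,[0,0,4],[0,0,0]],[5,[0,0,4],[0,0,0]],[5,[0,0,4],[0,0,0]],[5,[0,0,4],[0,0,0]],[5,[0,0,0],[0,0,0]],[5,[0,0,0],[0,0,0]]]'
python3 - <<'E'
from h import *
t=snapshot('top');s=snapshot('scene')
a=cv2.resize(t['img'][110:240,200:430,::-1],(690,390),interpolation=2);b=cv2.resize(s['img'][150:310,180:430,::-1],(690,442),interpolation=2)
cv2.imwrite('pics/t5.png',cv2.resize(np.vstack([a,b]),(497,600)))
E
```

```text
time_s: 12.78
ee_pos: [0.4685, -0.0237, 0.0995]
orientation: [[-0.001, 0.985, 0.173], [-0.0, 0.173, -0.985], [-1.0, -0.001, 0.0]]
contact_force: [0.2, 0.6, -0.0]
width: 0.586
time_s: 13.78
ee_pos: [0.5009, -0.2134, 0.2201]
orientation: [[-0.0, 0.986, 0.168], [-0.001, 0.168, -0.986], [-1.0, -0.001, 0.001]]
contact_force: [0.0, 0.5, -1.1]
width: 0.584
```

View pics/t5.png

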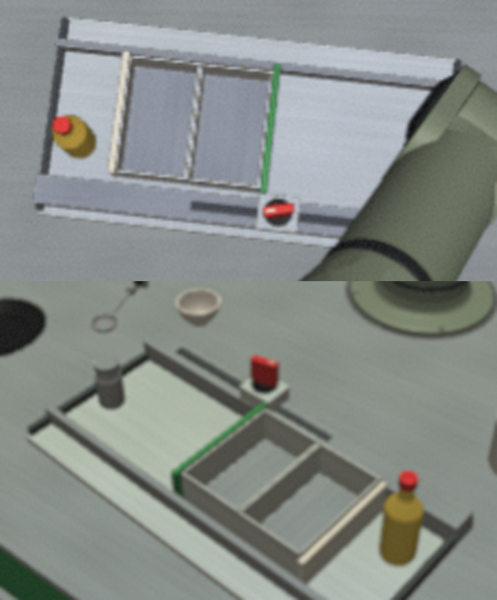

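Both pans sit flat with no visible gaps between the paddle (270,125), the pan seam (195,120) and the end plate (120,110). The knob kept its turned angle and the shaker and bottle stand where they were. I'll hand in.

```bash
python3 -c "
from h import *
print(arm.finish_job()); print(sensors.state()['time_s'])"
```

```text
the job is handed in; nothing more can be done
None
the job is handed in; nothing more can be done
```

The job is handed in at about 14 s of robot time. Both pans are closed up against the end plate and the stop is clamped there. No verdict is given, and the shoe force can't be read directly, so the clamping below is inferred from torque and a pull test.

- **Freeing and sliding:** I gripped the red knob and turned it back about 40°. I then drew the stop about 85 mm up the rail by the knob, instead of pushing at the push point. At the end plate it stalled, and the push force on the tool rose from about 6 N to 12.5 N, peaking near 17 N (limit 45 N).
- **Tightening:** I turned the knob about 117° clockwise. The torque while turning rose from about 0.25 to 0.44–0.49 N m, above the 0.4 N m given for a firm clamp.
- **Clamp check:** A 10 N backward pull moved the tool only about 0.4 mm, which I take as arm and grip give.
- **Last pictures:** They show no visible gaps, both pans flat in the rail, the knob staying as turned, and the shaker and bottle in place. The gripper is clear of everything and its force reads about zero.
- **What disagreed:** The first grip came down about 9 mm off in y from my camera estimate. It briefly loaded the wrist to about 77 N (limit 120 N) until I relieved it. My camera estimate of the travel was 92 mm against the 85 mm measured.

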